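# Wedge an offcut fast in a wedge board with a hammer

### The arm

A 7-joint arm with a two-finger parallel gripper is mounted at the origin on a cart in front of the work surface, level with it; the furniture and walls round the work are solid. World frame = base frame: x ahead of the robot, y to its left, z up, the work surface at z = 0. Lengths are in m, angles in rad, forces in N, time in s.
With the tool pointing down it reaches from about 0.4 to 0.85 m from the base axis. Payload 4.5 kg.
Tool frame: the origin (TCP) lies at the very end of the fingers, on their centre line; the grasp point (between the pads) lies 19 mm behind it (grip_depth is the z of the grasp point in the tool frame, in m); z points along the fingers, y is the line along which they close (so a half turn about z gives the same grasp; the last joint's range is limited). The gripper opens to 88 mm and grips with 3 to 60 N. Pads are 18 mm wide; open, the fingers measure 123 mm over their backs; the gripper's body (75 mm by 187 mm) begins 45 mm behind the grasp point.
Start: joints at [1.223, 0.689, -0.195, 1.565, 0.157, 0.902, -0.215], TCP at [0.233, -0.58, 0.239] pointing down, gripper open.
Joint ranges: [-3.01, 3.01], [-0.46, 2.08], [-1.47, 1.51], [0.13, 2.56], [-1, 4.14], [0.04, 2.09], [-2.66, 2.66]. Speed limits (rad/s): [2.57, 2.57, 3.14, 3.14, 3.14, 3.14, 3.14].

### API

Orientations are given as a 3x3 rotation matrix whose columns are the frame's x, y, z axes.
In Python, from rig import get_state, grab_frame, sign_off, grip_depth gives the robot as it stands.
- The arm moves only by the tool jog_arm, never from a script. Its argument "targets" is a list of rows, each a list of 7 numbers: the turn, a rotation vector about the world's x, y, z in degrees, then the shift along the world's x, y, z in cm, then the opening, from 0 (shut) to 1 (fully open). A call has exactly 8 rows; each row is the pose to reach, as a shift and turn from the pose commanded when the call began; what a row does not reach only later rows make up. A row lasts 1/8 s, in which the tool goes at most 62.5 mm and 10.7 degrees, less where a joint would pass 70% of its speed; a pose out of reach is approached as far as the arm can. A call with a gripper value outside its range is refused whole. The fingers move at their own pace and stop on an object; "newtons" is the grip in N (left out, the last holds). Time passes only in rows, so rows that repeat a pose let the fingers close, or fill a call up. It gives the time, the measured TCP pose, the force, the opening and the grip force at its end, in the units of the state.
- get_state(): the state, without advancing time (a new reading comes with each control period).
- grab_frame(name): name is "scene" or "top"; returns a dict with "pixels" (384x512x3 uint8, blue, green, red), "camera_matrix" (3x3 intrinsics, pixels), "k1" (the pictures are not rectified: a ray, as slopes to the right and down, at radius r is drawn at 1 + k1 r^2 times it, then the intrinsics apply), "origin" and "attitude" of the camera in the world. Camera axes: x right, y down, z forward; pixel columns grow to the right and rows downward; lengths in m; the calibration is good to about 2 mm. A picture is of the moment at which its call begins. There is no depth.
- sign_off(): hands the job in; it is judged then, once.
The state is a dict: "t": time; "qpos": joint angles; "qvel": joint speeds; "joint_efforts": joint torques, N m; "eef_pos": TCP position; "eef_rot": TCP orientation; "wrist_force": force on the tool from outside, world axes, zero at the start; "wrist_torque": the same for the moment, N m; "grip_width": opening from 0.0 (shut) to 1.0 (fully open); "finger_force": force on a finger pad.
Only numpy, scipy, OpenCV 4.12 (cv2) and the standard library are available. Lean on these libraries where they do the work, as an engineer would, in place of code of your own. Each camera call takes 0.05 s, during which the arm holds its last target. There are 200 camera calls.

### The job

Clamp the brown offcut in the wedge board so that it can be chiselled: put the thin end of the loose wooden wedge into the tapering gap between the sloping cleat and the offcut, sloping side to the cleat, and let go of it. Then take the hammer and drive the wedge in with several firm but controlled taps, never a hard blow that would bruise it, until it goes no further and is jammed tight, holding the offcut against the fence. Lay the hammer back down flat on the bench, clear of the board, and leave the other things where they are.

Things in the scene. Friction and masses are not known exactly. Their poses are not given: they have to be found in the camera images.
- board: Wedge board screwed to the bench: plywood base x -98..98 mm, y -120..85 mm, 12 mm thick (origin on its underside), with a pale sloping cleat on its near side, top 42 mm above the bench, and a brown L-shaped fence, 30 mm high, on its far side. +y: the way the wedge is driven. The cleat's working face runs from x -56, y -55 mm (mouth) to x -33, y 65 mm, the wedge's own taper (24 mm in 125 mm).
- offcut: The work: brown block 90 x 125 mm, 45 mm high, 0.5 kg, lying loose on the base in the angle of the fence with 1 to 14 mm of play to its long arm and 2 to 6 mm to its short one (the end stop); its 125 mm run along the board's y. It slides when the wedge presses on it (planed wood, friction about 0.35). Origin: middle of its far (board +y) end; its z axis points along the board's -y.
- offcut_middle (a point): The middle of the offcut. The side that the wedge presses on is 45 mm from here towards the cleat. How far it can go back is not known beforehand: the fence is bolted through cross slots and set up to 5 mm nearer or farther each time, so the wedge's final depth differs by some 50 mm and must be found by feel.
- wedge: Loose wedge of pale wood, 0.1 kg, 170 mm long, 36 mm thick, flat on the bench. Origin: middle of underside; x to the thin end, z up. Rear 45 mm (x -85..-40 mm): parallel head 36 mm wide (y -18..18), to grip and strike. Then it tapers to 12 mm. Side y = -18 mm is straight and goes to the offcut; the other slopes (y 18 at x -40 to y -6 at x 85 mm) and goes to the cleat.
- wedge_tip (a point): Middle of the wedge's thin end face, 18 mm above its underside.
- wedge_butt (a point): Middle of the wedge's thick end face (36 x 36 mm), which the hammer strikes, 18 mm above its underside. Until the offcut meets the fence a few N move the wedge; then it stops almost at once. Taps that press it with some 15 to 22 N leave it jammed; weaker ones can leave it loose, and over 30 N bruises it. Struck at mid-height, the hammer head passes 5 mm over the base.
- slot_mouth (a point): A point on top of the base (12 mm above the bench) at the board's y = -55 mm, where the slot begins, 15 mm from the cleat's edge; axes like the board's. At the start the mouth is 21 to 24 mm wide, with the offcut at the fence 25 to 35 mm. In the slot the wedge lies flat on the base, its x along +y here. Home, its tip is 65 to 125 mm past the mouth and its head still stands out.
- hammer: Cross-peen hammer, wooden handle, 267 mm long, 0.42 kg, lying flat right of the board, handle end towards the robot. Its y points along the handle to its end; its x from the flat striking face (x -47 mm, 25 mm square, turned to the board at the start) to the thin peen (x 48 mm); its z down as it lies. Origin: on its upper side as it lies, mid-length; head centred at x 0, y -117.5, z 13.5 mm.
- hammer_head (a point): Middle of the hammer's head, 13.5 mm above the bench as it lies. The flat striking face is 47 mm from here along the hammer's -x.
- hammer_neck (a point): On the handle 37.5 mm from the middle of the head: a good place to grip (firmly, 50 N or more), about 17 mm thick and oval, its middle 13.5 mm above the bench as the hammer lies. The bench where the hammer lay is free to lay it down again.
- chisel: Chisel with orange handle, 250 mm, behind the board; leave it.
- sanding_block: Cork sanding block, 62 x 101 x 28 mm, left; leave it.
- masking_tape: Roll of masking tape, 104 mm, left; leave it.
- tape_measure: Yellow tape measure, 64 x 84 x 35 mm, behind the board on the left; leave it.
- pencil: Red pencil, 163 mm, right of the hammer; leave it.
Things that resemble listed ones, but are neither listed nor needed, are in the scene too. There is more than one size of the wedge; the job needs the larger.

How it is judged:
By the outcome, as a careful person would: the job done as asked, in the order asked, and still so for the second after the job is handed in, with the robot touching nothing.
It also fails if it takes over 69 s, if anything falls off the work surface, if the arm or the gripper's body presses on something with over 40 N, if the wrist force passes 120 N, or if a joint passes its speed limit or range.

## Working session

There is one attempt and no reset: what is moved stays moved. The work goes in short steps, Python scripts to look and compute and a tool call to move; the robot and the scene stay as the last step left them, time stands still between calls to the robot, and variables do not carry over. Pictures are saved under pics/ and viewed, at most 13 in all, crops included, and the job is handed in when it is done.

Besides the shell and the picture viewer there is one more tool, called by a JSON object that holds its "name" and its "arguments", one argument or row to a line. jog_arm: Moves the arm, as the interface text tells. Its arguments: {"type":"object","properties":{"targets":{"type":"array","items":{"type":"array","items":{"type":"number"}}},"newtons":{"type":"number"}},"required":["targets"]}

```bash
ls; mkdir -p pics; python3 - <<'E'
from rig import *
import cv2
s=get_state();print(s['t'],s['eef_pos'],s['eef_rot'],s['grip_width'],grip_depth)
for n in("scene","top"):
    f=grab_frame(n);cv2.imwrite(f"pics/{n}0.png",cv2.resize(f["pixels"],(800,600),interpolation=cv2.INTER_CUBIC))
    print(n,f["camera_matrix"],f["k1"],f["origin"],f["attitude"])
E
```

```text
pics
0.0 [ 0.23259234 -0.57944122  0.23791418] [[ 9.27967430e-01  3.72660464e-01 -7.92104616e-04]
 [ 3.72661284e-01 -9.27966009e-01  1.62884418e-03]
 [-1.28040329e-04 -1.80670107e-03 -9.99998360e-01]] 0.9982600723369878 -0.0187
scene [[452.59373988   0.         247.15146625]
 [  0.         452.59373988 190.64072803]
 [  0.           0.           1.        ]] -0.16806135980018602 [-0.7502884  -1.00168059  0.7807114 ] [[ 0.5626119  -0.35109816  0.74846371]
 [-0.82663787 -0.22606071  0.51533134]
 [-0.01173365 -0.90863999 -0.41741548]]
top [[438.19343928   0.         262.2641778 ]
 [  0.         438.19343928 197.90481257]
 [  0.           0.           1.        ]] 0.02575092357708955 [ 0.43476707 -0.07655222  1.39965292] [[-0.02537526 -0.99355393  0.11048383]
 [-0.99967132  0.02481581 -0.00643598]
 [ 0.00365274 -0.11061083 -0.99385708]]
```

View pics/top0.png

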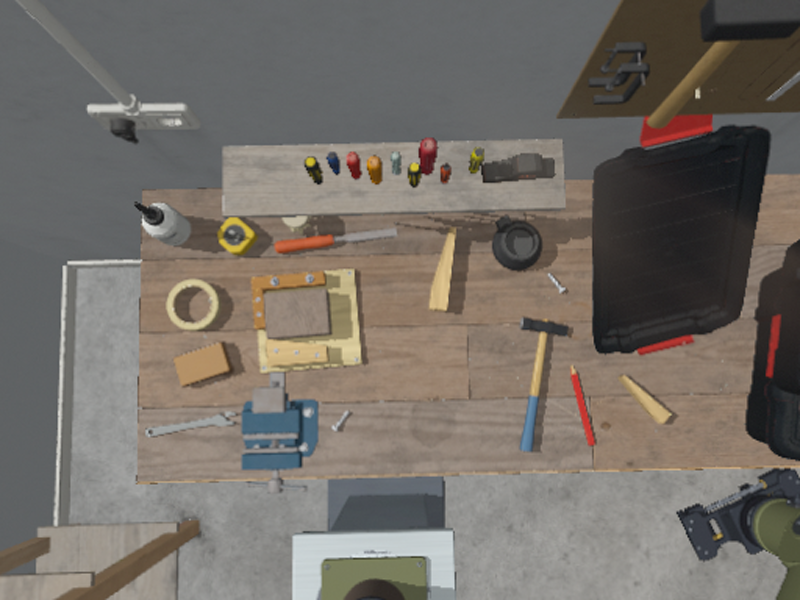

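View pics/scene0.png

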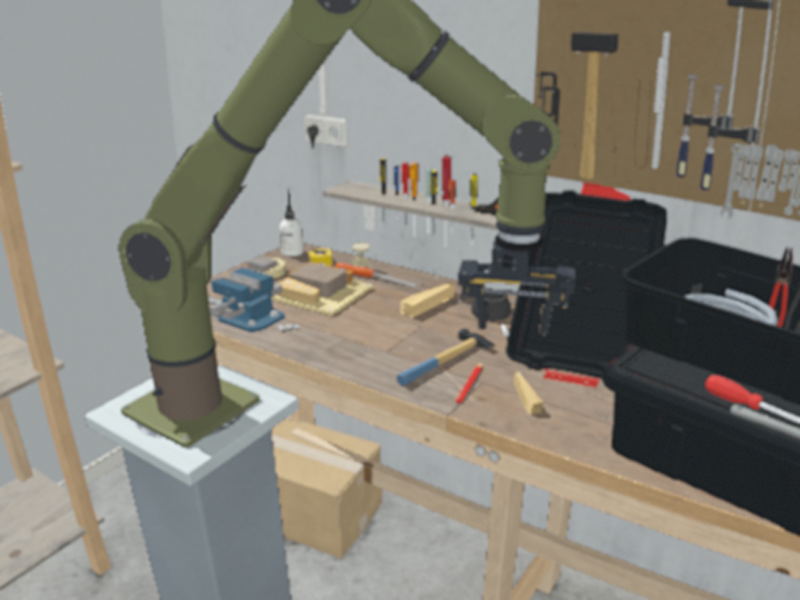

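```bash
cat > h.py <<'E'
from rig import *
import cv2, numpy as np
def crop(n,u0,v0,u1,v1,k,fn):
    f=grab_frame(n); im=f["pixels"][v0:v1,u0:u1]
    cv2.imwrite(fn,cv2.resize(im,None,fx=k,fy=k,interpolation=cv2.INTER_CUBIC)); return f
def world(f,pts,z):
    "pixels (orig) -> world at height z"
    K=f["camera_matrix"];out=[]
    z=np.broadcast_to(z,len(pts))
    for (u,v),zz in zip(pts,z):
        p=np.array([(u-K[0,2])/K[0,0],(v-K[1,2])/K[1,1]]);q=p.copy()
        for _ in range(20): q=p/(1+f["k1"]*(q@q))
        d=f["attitude"]@np.array([q[0],q[1],1.])
        o=np.array(f["origin"]);out.append(o+d*(zz-o[2])/d[2])
    return np.array(out)
def crop2w(f,pts,u0,v0,k,z):
    return world(f,[((a+.5)/k-.5+u0,(b+.5)/k-.5+v0) for a,b in pts],z)
E
python3 - <<'E'
from h import *
a=crop("top",150,140,310,260,5,"pics/a.png")
b=crop("top",265,130,440,300,3.5,"pics/b.png")
E
```

```text
(no output)
```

View pics/a.png

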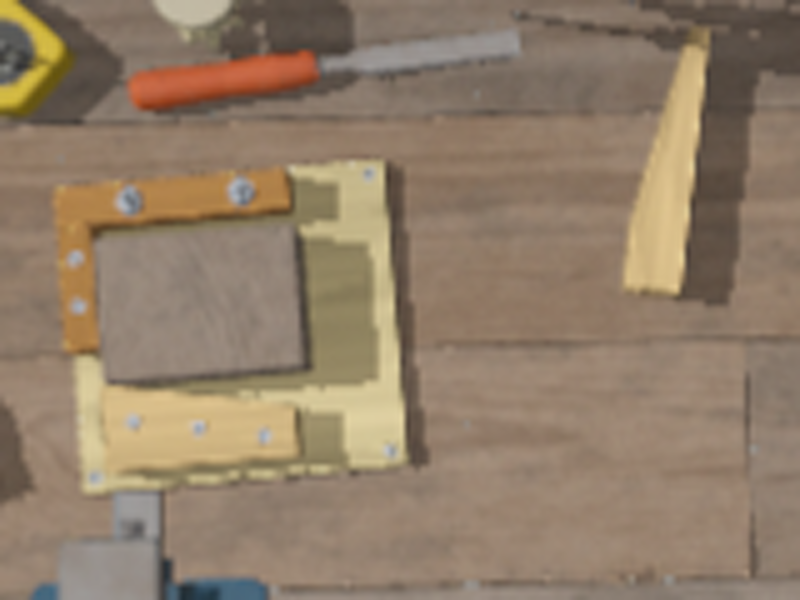

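View pics/b.png

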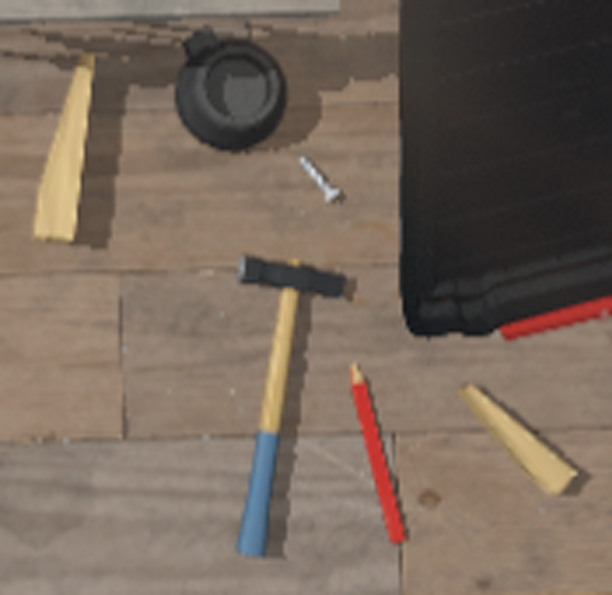

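```bash
python3 - <<'E'
from h import *
np.set_printoptions(precision=4,suppress=True)
f=grab_frame("top")
A=lambda p,z:crop2w(f,p,150,140,5,z); B=lambda p,z:crop2w(f,p,265,130,3.5,z)
w=A([(691,31),(710,33),(682,293),(625,290)],.036);print("wedge tipL tipR buttR buttL\n",w)
print(np.linalg.norm(w[2]-w[3]),np.linalg.norm(w[1]-w[2]), "yaw",np.degrees(np.arctan2(*(w[1]-w[2])[[1,0]])))
# board corners FR(98,-120) NR(-98,-120) NL(-98,85)
b=A([(385,160),(408,464),(83,493)],.012);m=np.array([[98,-120],[-98,-120],[-98,85]])/1000
d=b[:,:2]-b[:,:2].mean(0);e=m-m.mean(0)
th=np.arctan2((e[:,0]*d[:,1]-e[:,1]*d[:,0]).sum(),(e*d).sum());R=np.array([[np.cos(th),-np.sin(th)],[np.sin(th),np.cos(th)]])
o=b[:,:2].mean(0)-R@m.mean(0);print("board yaw",np.degrees(th),o,"resid\n",b[:,:2]-(m@R.T+o))
loc=lambda p:(p[:,:2]-o)@R
print("offcut top in board FL FR NR NL\n",loc(A([(93,228),(296,222),(309,370),(109,382)],.057)))
print("cleat face in board top z.042\n",loc(A([(106,388),(299,406)],.042)))
print("slot_mouth",R@np.array([-.041,-.055])+o)
h=B([(240,257),(241,279),(350,283),(347,297),(252,556),(285,320)],[.027,.027,.0135,.0135,.0135,.0135]);print("hammer\n",h)
E
```

```text
wedge tipL tipR buttR buttL
 [[ 0.7506 -0.1706  0.036 ]
 [ 0.749  -0.1826  0.036 ]
 [ 0.5836 -0.1597  0.036 ]
 [ 0.5864 -0.124   0.036 ]]
0.03574286026467604 0.16702002300706772 yaw -7.893662556202317
board yaw 3.407590759222912 [0.5721 0.1408] resid
 [[-0.0003 -0.0002]
 [ 0.0005  0.0001]
 [-0.0002  0.0001]]
offcut top in board FL FR NR NL
 [[ 0.0623  0.0596]
 [ 0.0555 -0.0653]
 [-0.0366 -0.0667]
 [-0.0336  0.0557]]
cleat face in board top z.042
 [[-0.0359  0.0607]
 [-0.0571 -0.0574]]
slot_mouth [0.5344 0.0834]
hammer
 [[ 0.5654 -0.3083  0.027 ]
 [ 0.5456 -0.3083  0.027 ]
 [ 0.5406 -0.409   0.0135]
 [ 0.528  -0.4057  0.0135]
 [ 0.2999 -0.3094  0.0135]
 [ 0.5085 -0.3487  0.0135]]
```

Two wedges fit: a large one at crop-a (667,165), about 167 mm long, and a small one at crop-b (520,440). The job needs the larger, which is the first; its sloping side faces left (+y). The hammer face is at crop-b (240,268). In the board frame the mouth is about 22 mm wide. Now moving above the wedge head.

{"name": "jog_arm", "arguments": {
  "targets": [
    [0,0,-5,4,4.6,0,1],
    [0,0,-10,8,9.3,0,1],
    [0,0,-15,12,13.9,0,1],
    [0,0,-20,16,18.5,0,1],
    [0,0,-25,20,23.1,0,1],
    [0,0,-30,24,27.8,0,1],
    [0,0,-30,28,32.4,0,1],
    [0,0,-30,32,37,0,1]
  ],
  "newtons": 25
}}

```text
t: 1.25
eef_pos: [0.5541, -0.2083, 0.2388]
eef_rot: [[0.99, -0.141, 0.0], [-0.141, -0.99, -0.0], [0.0, 0.0, -1.0]]
wrist_force: [0.7, -0.5, -0.2]
grip_width: 1.0
finger_force: 0.0
```

{"name": "jog_arm", "arguments": {
  "targets": [
    [0,0,0,3,3.5,0,1],
    [0,0,0,5.5,6.4,-2,1],
    [0,0,0,5.5,6.4,-7,1],
    [0,0,0,5.5,6.4,-12,1],
    [0,0,0,5.5,6.4,-15,1],
    [0,0,0,5.5,6.4,-17,1],
    [0,0,0,5.5,6.4,-17,1],
    [0,0,0,5.5,6.4,-17,1]
  ]
}}

```text
t: 2.25
eef_pos: [0.6089, -0.1463, 0.07]
eef_rot: [[0.99, -0.141, 0.002], [-0.141, -0.99, -0.001], [0.002, 0.0, -1.0]]
wrist_force: [-0.1, 0.4, 0.6]
grip_width: 1.0
finger_force: 0.0
```

{"name": "jog_arm", "arguments": {
  "targets": [
    [0,0,0,0,0.1,-3,1],
    [0,0,0,0,0.1,-5,1],
    [0,0,0,0,0.1,-6.4,1],
    [0,0,0,0,0.1,-6.4,0.9],
    [0,0,0,0,0.1,-6.4,0.3],
    [0,0,0,0,0.1,-6.4,0.3],
    [0,0,0,0,0.1,-6.4,0.3],
    [0,0,0,0,0.1,-6.4,0.3]
  ],
  "newtons": 30
}}

```text
t: 3.25
eef_pos: [0.6081, -0.145, 0.005]
eef_rot: [[0.99, -0.141, 0.0], [-0.141, -0.99, -0.0], [0.0, 0.0, -1.0]]
wrist_force: [0.1, -0.4, 0.6]
grip_width: 0.468
finger_force: 0.0
```

{"name": "jog_arm", "arguments": {
  "targets": [
    [0,0,0,0,0,0,0.3],
    [0,0,0,0,0,0,0.3],
    [0,0,0,0,0,3,0.3],
    [0,0,0,0,0,8,0.3],
    [0,0,10,-2,1,12,0.3],
    [0,0,20,-4,2,13,0.3],
    [0,0,30,-6,3,13,0.3],
    [0,0,40,-7.6,4,13,0.3]
  ]
}}

```text
t: 4.25
eef_pos: [0.5308, -0.1049, 0.1349]
eef_rot: [[0.846, 0.533, -0.0], [0.533, -0.846, -0.0], [-0.001, 0.0, -1.0]]
wrist_force: [-0.3, 0.1, -0.8]
grip_width: 0.408
finger_force: 29.9
```

{"name": "jog_arm", "arguments": {
  "targets": [
    [0,0,10,0,0.5,0,0.3],
    [0,0,20,0,1,0,0.3],
    [0,0,30,0,1.5,0,0.3],
    [0,0,40,0,2.1,0,0.3],
    [0,0,50,0,2.1,0,0.3],
    [0,0,60,0,2.1,-3,0.3],
    [0,0,61.5,0,2.1,-5,0.3],
    [0,0,61.5,0,2.1,-6,0.3]
  ]
}}

```text
t: 5.25
eef_pos: [0.5312, -0.0843, 0.0736]
eef_rot: [[-0.058, 0.998, -0.002], [0.998, 0.058, -0.0], [-0.0, -0.002, -1.0]]
wrist_force: [-0.3, -0.3, -0.8]
grip_width: 0.409
finger_force: 29.9
```

```bash
python3 - <<'E'
from h import *
f=crop("top",150,160,280,260,6,"pics/c.png")
s=get_state();print(s['eef_pos'],s['eef_rot'],s['grip_width'],s['finger_force'])
E
```

```text
[ 0.5310223  -0.08414078  0.07307703] [[-5.82001958e-02  9.98302130e-01 -2.36511817e-03]
 [ 9.98304926e-01  5.82002858e-02 -3.07959931e-05]
 [ 1.06906848e-04 -2.36290145e-03 -9.99997203e-01]] 0.40377275841924176 29.933259515091777
```

View pics/c.png

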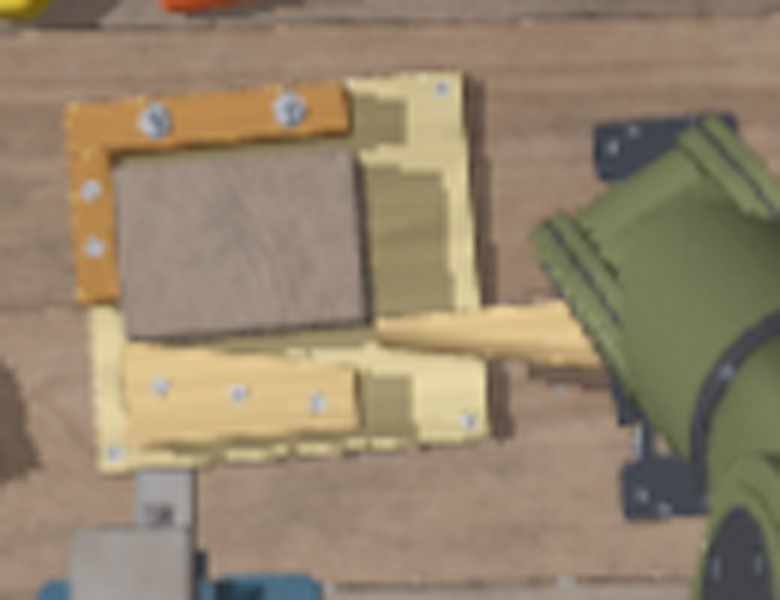

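Tip top corners are at (377,317) and (377,343); straight upper edge runs to (560,302).

```bash
python3 - <<'E'
from h import *
f=grab_frame("top");th=np.radians(3.4076);c,s=np.cos(th),np.sin(th);R=np.array([[c,-s],[s,c]]);o=np.array([.5721,.1408])
w=crop2w(f,[(377,317),(377,343),(560,302)],150,160,6,.104);print((w[:,:2]-o)@R)
q=crop2w(f,[(124,158),(356,150),(370,322),(130,338)],150,160,6,.057);print("off",(q[:,:2]-o)@R)
q=crop2w(f,[(126,343),(357,368)],150,160,6,.042);print("cleat",(q[:,:2]-o)@R)
E
```

```text
[[-0.03736808 -0.07496041]
 [-0.05018712 -0.0740351 ]
 [-0.03760037 -0.16553629]]
off [[ 0.05951786  0.05347697]
 [ 0.05365546 -0.06556577]
 [-0.03553611 -0.06635727]
 [-0.03333057  0.0561448 ]]
cleat [[-0.03443244  0.06131449]
 [-0.05742286 -0.05638308]]
```

{"name": "jog_arm", "arguments": {
  "targets": [
    [0,0,0,0.1,0,-2.5,0.3],
    [0,0,0,0.1,0,-4.5,0.3],
    [0,0,0,0.1,0,-5.5,0.3],
    [0,0,0,0,1.5,-5.5,0.3],
    [0,0,0,-0.1,3,-5.5,0.3],
    [0,0,0,-0.17,4.3,-5.5,0.3],
    [0,0,0,-0.23,5.5,-5.5,0.3],
    [0,0,0,-0.23,5.5,-5.5,0.3]
  ]
}}

```text
t: 6.35
eef_pos: [0.5302, -0.0273, 0.0201]
eef_rot: [[-0.061, 0.998, 0.001], [0.998, 0.061, 0.001], [0.001, 0.001, -1.0]]
wrist_force: [0.8, -0.1, -1.3]
grip_width: 0.407
finger_force: 29.9
```

{"name": "jog_arm", "arguments": {
  "targets": [
    [0,0,0,0.05,0.3,0,0.3],
    [0,0,0,0.1,0.6,0,0.3],
    [0,0,0,0.15,0.9,0,0.3],
    [0,0,0,0.19,1.2,0,0.3],
    [0,0,0,0.23,1.5,0,0.3],
    [0,0,0,0.25,1.7,0,0.3],
    [0,0,0,0.25,1.7,-0.1,0.3],
    [0,0,0,0.25,1.7,-0.1,0.3]
  ]
}}

```text
t: 7.35
eef_pos: [0.5321, -0.0117, 0.0187]
eef_rot: [[-0.059, 0.998, 0.0], [0.998, 0.059, 0.0], [0.0, 0.0, -1.0]]
wrist_force: [-0.4, 0.6, -0.2]
grip_width: 0.406
finger_force: 29.9
```

```bash
python3 - <<'E'
from h import *
f=crop("top",150,160,280,260,6,"pics/d.png")
E
```

```text
(no output)
```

View pics/d.png

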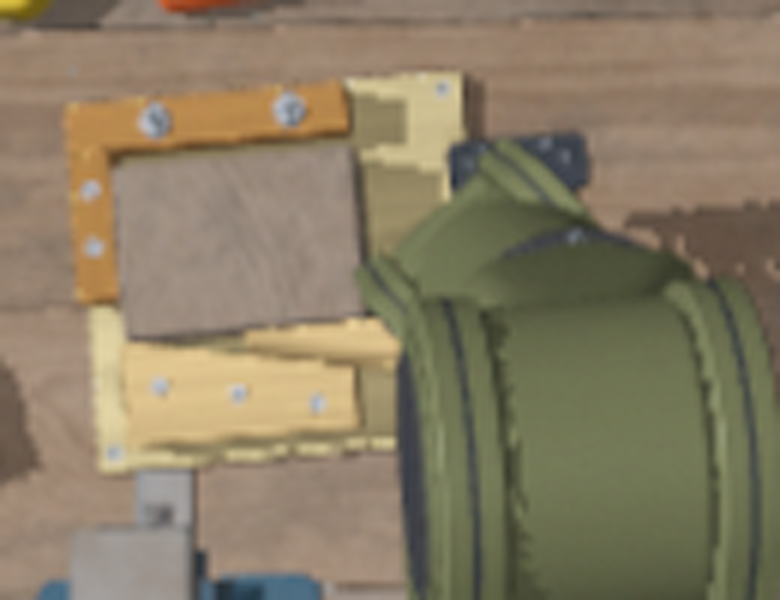

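The wedge now lies in the slot, tip around (245,340), between cleat and offcut. Lower it, release, and go to the hammer.

{"name": "jog_arm", "arguments": {
  "targets": [
    [0,0,0,0,0,-0.15,0.3],
    [0,0,0,0,0,-0.15,0.6],
    [0,0,0,0,0,-0.15,0.6],
    [0,0,0,0,0,-0.1,0.6],
    [0,0,0,0,0,3,0.6],
    [0,0,0,0,0,8,0.6],
    [0,0,-10,0,-5,12,0.6],
    [0,0,-20,0,-10,13,0.6]
  ]
}}

```text
t: 8.4
eef_pos: [0.5337, -0.1126, 0.1515]
eef_rot: [[0.29, 0.957, 0.005], [0.957, -0.29, 0.0], [0.002, 0.005, -1.0]]
wrist_force: [0.6, -0.1, -0.0]
grip_width: 0.599
finger_force: 0.0
```

{"name": "jog_arm", "arguments": {
  "targets": [
    [0,0,-10,-0.5,-4,0,0.6],
    [0,0,-20,-1,-8,0,0.6],
    [0,0,-30,-1.5,-12,0,0.6],
    [0,0,-40,-2,-16,0,0.6],
    [0,0,-50,-2,-20,0,0.6],
    [0,0,-60,-2,-23.8,0,0.6],
    [0,0,-70,-2,-23.8,-2,0.6],
    [0,0,-80,-2,-23.8,-4,0.6]
  ]
}}

```text
t: 9.4
eef_pos: [0.512, -0.3507, 0.1084]
eef_rot: [[0.992, -0.122, 0.001], [-0.122, -0.992, -0.0], [0.001, 0.0, -1.0]]
wrist_force: [0.2, 0.7, 0.2]
grip_width: 0.604
finger_force: 0.0
```

```bash
python3 - <<'E'
from h import *
f=grab_frame("top")["pixels"]
a=cv2.resize(f[180:250,150:270],None,fx=4.4,fy=4.4,interpolation=cv2.INTER_CUBIC)
b=cv2.resize(f[190:300,310:390],(224*1,308),interpolation=cv2.INTER_CUBIC)
im=np.zeros((308,a.shape[1]+b.shape[1],3),np.uint8);im[:a.shape[0],:a.shape[1]]=a;im[:,a.shape[1]:]=b
cv2.imwrite("pics/e.png",im);print(im.shape,a.shape);s=get_state();print(s['eef_pos'])
E
```

```text
(308, 752, 3) (308, 528, 3)
[ 0.51066193 -0.3490885   0.10575047]
```

View pics/e.png

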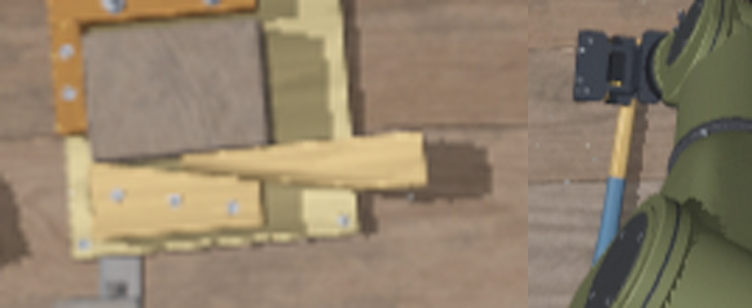

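The wedge lies in the slot, its butt corners at (423,132) and (427,186). Gripper is over the hammer neck.

{"name": "jog_arm", "arguments": {
  "targets": [
    [0,0,-3.7,0.05,-0.1,-4,0.6],
    [0,0,-3.7,0.05,-0.1,-7,0.6],
    [0,0,-3.7,0.05,-0.1,-9,0.6],
    [0,0,-3.7,0.05,-0.1,-10.2,0.6],
    [0,0,-3.7,0.05,-0.1,-10.2,0.1],
    [0,0,-3.7,0.05,-0.1,-10.2,0.1],
    [0,0,-3.7,0.05,-0.1,-10.2,0.1],
    [0,0,-3.7,0.05,-0.1,-10.2,0.1]
  ],
  "newtons": 60
}}

```text
t: 10.45
eef_pos: [0.5133, -0.3505, 0.0075]
eef_rot: [[0.984, -0.179, 0.001], [-0.179, -0.984, 0.0], [0.001, -0.001, -1.0]]
wrist_force: [-0.1, 0.5, 2.7]
grip_width: 0.178
finger_force: 60.0
```

```bash
python3 - <<'E'
from h import *
f=grab_frame("top");th=np.radians(3.4076);c,s=np.cos(th),np.sin(th);R=np.array([[c,-s],[s,c]]);o=np.array([.5721,.1408])
w=crop2w(f,[(423,132),(427,186),(183,158)],150,180,4.4,.048);print(w,(w[:,:2]-o)@R)
E
```

```text
[[ 0.54986413 -0.03330316  0.048     ]
 [ 0.51183242 -0.03530317  0.048     ]
 [ 0.53581751  0.13529227  0.048     ]] [[-0.03254504 -0.17247366]
 [-0.07062838 -0.17220958]
 [-0.03654572 -0.0033414 ]]
```

{"name": "jog_arm", "arguments": {
  "targets": [
    [0,0,0,0,0,2,0.1],
    [0,0,0,0,0,5,0.1],
    [0,0,4,-0.2,4,5,0.1],
    [0,0,8,-0.5,9,5,0.1],
    [0,0,12,-0.8,14,5,0.1],
    [0,0,13.7,-1.1,18,4,0.1],
    [0,0,13.7,-1.1,21.5,3,0.1],
    [0,0,13.7,-1.1,23,2,0.1]
  ]
}}

```text
t: 11.5
eef_pos: [0.5023, -0.1189, 0.0271]
eef_rot: [[0.998, 0.062, 0.001], [0.062, -0.998, 0.001], [0.001, -0.001, -1.0]]
wrist_force: [-0.2, 0.0, -3.9]
grip_width: 0.174
finger_force: 59.9
```

```bash
python3 - <<'E'
from h import *
f=grab_frame("scene");cv2.imwrite("pics/f.png",cv2.resize(f["pixels"][150:230,160:300],None,fx=5,fy=5,interpolation=cv2.INTER_CUBIC))
f=crop("top",160,190,280,280,6,"pics/g.png")
s=get_state();print(s['eef_pos'],s['eef_rot'][:,0],s['wrist_force'],s['grip_width'])
E
```

```text
[ 0.50170445 -0.11950946  0.02629689] [ 9.98093947e-01  6.17096157e-02 -6.30250937e-04] [-0.60121372 -0.19049309 -4.10534149] 0.17762440159108042
```

View pics/g.png

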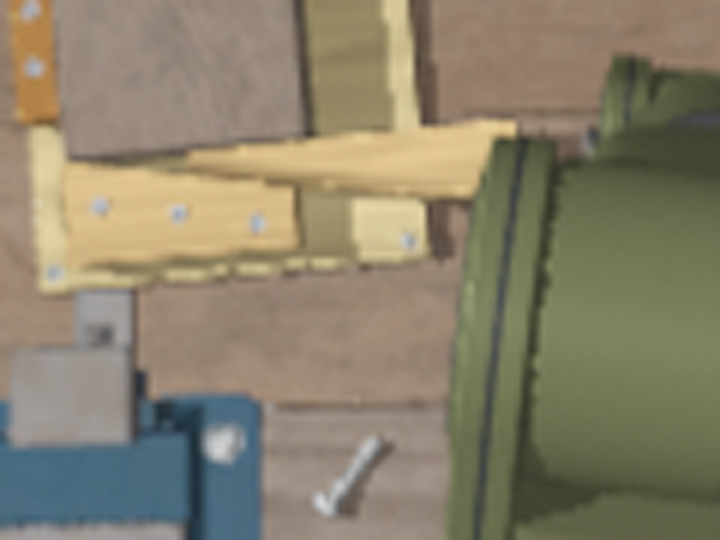

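Hammer face is just visible at (590,140); wedge butt's far corner is at (517,122). Scene view check.

View pics/f.png

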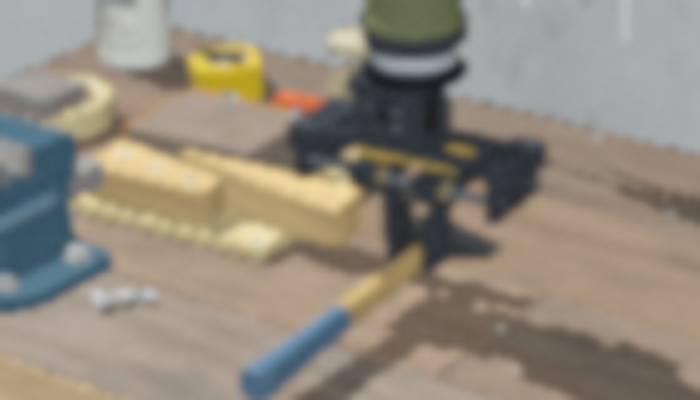

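{"name": "jog_arm", "arguments": {
  "targets": [
    [0,0,0,-0.05,1.5,-0.2,0.1],
    [0,0,0,-0.1,2.8,-0.2,0.1],
    [0,0,0,-0.1,3.3,-0.2,0.1],
    [0,0,0,-0.1,3.7,-0.2,0.1],
    [0,0,0,-0.05,4.1,-0.2,0.1],
    [0,0,0,0,4.5,-0.2,0.1],
    [0,0,0,0.05,4.9,-0.2,0.1],
    [0,0,0,0.1,5.3,-0.2,0.1]
  ]
}}

```text
t: 12.6
eef_pos: [0.5025, -0.0682, 0.0247]
eef_rot: [[0.998, 0.058, -0.0], [0.058, -0.998, -0.001], [-0.0, 0.001, -1.0]]
wrist_force: [0.2, -1.7, -3.5]
grip_width: 0.179
finger_force: 59.9
```

{"name": "jog_arm", "arguments": {
  "targets": [
    [0,0,0,0,-0.8,0,0.1],
    [0,0,0,0,-1,0,0.1],
    [0,0,0,0,-0.6,0,0.1],
    [0,0,0,0,-0.3,0,0.1],
    [0,0,0,0,-0.1,0,0.1],
    [0,0,0,0.02,0.1,0,0.1],
    [0,0,0,0.04,0.3,0,0.1],
    [0,0,0,0.06,0.5,0,0.1]
  ]
}}

```text
t: 13.6
eef_pos: [0.503, -0.0635, 0.0247]
eef_rot: [[0.998, 0.058, -0.0], [0.058, -0.998, -0.001], [-0.0, 0.001, -1.0]]
wrist_force: [-1.0, -2.3, -5.5]
grip_width: 0.182
finger_force: 59.9
```

{"name": "jog_arm", "arguments": {
  "targets": [
    [0,0,0,0,-0.8,0,0.1],
    [0,0,0,0,-1,0,0.1],
    [0,0,0,0,-0.6,0,0.1],
    [0,0,0,0,-0.3,0,0.1],
    [0,0,0,0,0,0,0.1],
    [0,0,0,0.03,0.2,0,0.1],
    [0,0,0,0.06,0.4,0,0.1],
    [0,0,0,0.09,0.6,0,0.1]
  ]
}}

```text
t: 14.6
eef_pos: [0.504, -0.0572, 0.0247]
eef_rot: [[0.998, 0.058, -0.0], [0.058, -0.998, -0.0], [-0.0, 0.0, -1.0]]
wrist_force: [-0.2, -2.6, -3.9]
grip_width: 0.178
finger_force: 59.9
```

{"name": "jog_arm", "arguments": {
  "targets": [
    [0,0,0,0,-0.8,0,0.1],
    [0,0,0,0,-0.8,0,0.1],
    [0,0,0,0,-0.3,0,0.1],
    [0,0,0,0,0,0,0.1],
    [0,0,0,0.03,0.2,0,0.1],
    [0,0,0,0.05,0.4,0,0.1],
    [0,0,0,0.08,0.6,0,0.1],
    [0,0,0,0.1,0.8,0,0.1]
  ]
}}

```text
t: 15.6
eef_pos: [0.505, -0.049, 0.0247]
eef_rot: [[0.998, 0.059, -0.0], [0.059, -0.998, -0.0], [-0.0, 0.0, -1.0]]
wrist_force: [0.4, -2.6, -3.8]
grip_width: 0.179
finger_force: 59.9
```

{"name": "jog_arm", "arguments": {
  "targets": [
    [0,0,0,0,-0.8,0,0.1],
    [0,0,0,0,-0.8,0,0.1],
    [0,0,0,0,-0.3,0,0.1],
    [0,0,0,0,0,0,0.1],
    [0,0,0,0.03,0.2,0,0.1],
    [0,0,0,0.05,0.4,0,0.1],
    [0,0,0,0.08,0.6,0,0.1],
    [0,0,0,0.1,0.8,0,0.1]
  ]
}}

```text
t: 16.6
eef_pos: [0.5058, -0.0413, 0.0247]
eef_rot: [[0.998, 0.059, -0.001], [0.059, -0.998, -0.001], [-0.001, 0.0, -1.0]]
wrist_force: [-1.9, -2.6, -4.1]
grip_width: 0.175
finger_force: 59.9
```

{"name": "jog_arm", "arguments": {
  "targets": [
    [0,0,0,0,-0.8,0,0.1],
    [0,0,0,0,-0.8,0,0.1],
    [0,0,0,0,-0.3,0,0.1],
    [0,0,0,0,0,0,0.1],
    [0,0,0,0.03,0.2,0,0.1],
    [0,0,0,0.05,0.4,0,0.1],
    [0,0,0,0.08,0.6,0,0.1],
    [0,0,0,0.1,0.8,0,0.1]
  ]
}}

```text
t: 17.6
eef_pos: [0.5068, -0.0332, 0.0247]
eef_rot: [[0.998, 0.059, -0.001], [0.059, -0.998, -0.0], [-0.001, 0.0, -1.0]]
wrist_force: [-1.3, -2.4, -3.5]
grip_width: 0.176
finger_force: 59.9
```

{"name": "jog_arm", "arguments": {
  "targets": [
    [0,0,0,0,-0.8,0,0.1],
    [0,0,0,0,-0.8,0,0.1],
    [0,0,0,0,-0.3,0,0.1],
    [0,0,0,0,0,0,0.1],
    [0,0,0,0.02,0.15,0,0.1],
    [0,0,0,0.04,0.3,0,0.1],
    [0,0,0,0.06,0.45,0,0.1],
    [0,0,0,0.08,0.6,0,0.1]
  ]
}}

```text
t: 18.6
eef_pos: [0.5075, -0.0273, 0.0247]
eef_rot: [[0.998, 0.058, -0.001], [0.058, -0.998, -0.001], [-0.001, 0.0, -1.0]]
wrist_force: [-1.2, -1.8, -3.1]
grip_width: 0.183
finger_force: 59.9
```

{"name": "jog_arm", "arguments": {
  "targets": [
    [0,0,0,0,-0.8,0,0.1],
    [0,0,0,0,-0.8,0,0.1],
    [0,0,0,0,-0.3,0,0.1],
    [0,0,0,0,0,0,0.1],
    [0,0,0,0.02,0.15,0,0.1],
    [0,0,0,0.04,0.3,0,0.1],
    [0,0,0,0.06,0.45,0,0.1],
    [0,0,0,0.08,0.6,0,0.1]
  ]
}}

```text
t: 19.6
eef_pos: [0.5076, -0.024, 0.0247]
eef_rot: [[0.998, 0.055, -0.002], [0.055, -0.998, -0.004], [-0.002, 0.004, -1.0]]
wrist_force: [-0.8, -10.4, -4.3]
grip_width: 0.178
finger_force: 60.0
```

```bash
python3 - <<'E'
from h import *
f=crop("top",150,160,280,260,6,"pics/i.png");s=get_state();print(s['eef_pos'],s['wrist_force'])
E
```

```text
[ 0.50757896 -0.02402002  0.02468682] [-1.05316638 -8.51448781 -3.1316776 ]
```

View pics/i.png

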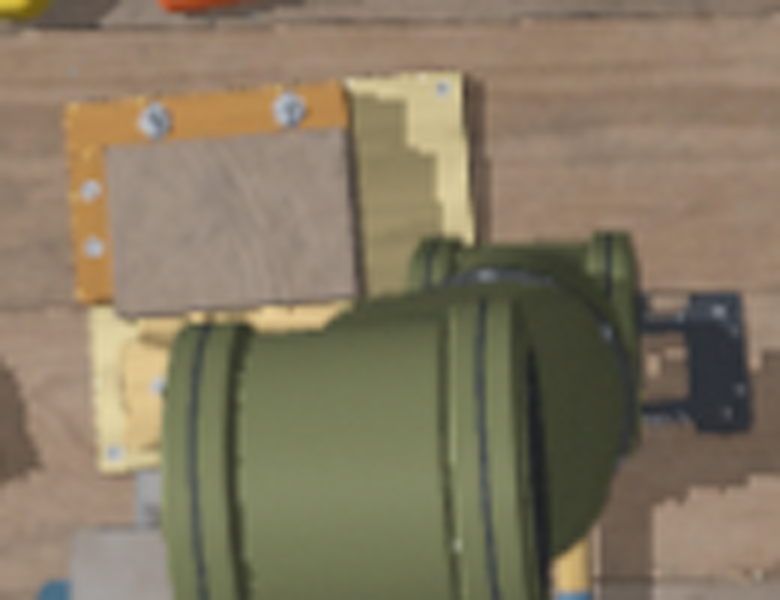

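The offcut now sits against the fence, and resistance rose to 10 N at about 2 N/mm. Now the firming taps.

{"name": "jog_arm", "arguments": {
  "targets": [
    [0,0,0,0,-0.8,0,0.1],
    [0,0,0,0,-1.4,0,0.1],
    [0,0,0,0,-0.9,0,0.1],
    [0,0,0,0,-0.6,0,0.1],
    [0,0,0,0,-0.3,0,0.1],
    [0,0,0,0,0,0,0.1],
    [0,0,0,0,0.2,0,0.1],
    [0,0,0,0,0.3,0,0.1]
  ]
}}

```text
t: 20.65
eef_pos: [0.5076, -0.0236, 0.0248]
eef_rot: [[0.999, 0.052, -0.002], [0.052, -0.999, -0.007], [-0.002, 0.007, -1.0]]
wrist_force: [-1.2, -13.3, -3.5]
grip_width: 0.178
finger_force: 60.1
```

{"name": "jog_arm", "arguments": {
  "targets": [
    [0,0,0,0,-0.8,0,0.1],
    [0,0,0,0,-1.6,0,0.1],
    [0,0,0,0,-1.1,0,0.1],
    [0,0,0,0,-0.7,0,0.1],
    [0,0,0,0,-0.3,0,0.1],
    [0,0,0,0,0,0,0.1],
    [0,0,0,0,0.2,0,0.1],
    [0,0,0,0,0.3,0,0.1]
  ]
}}

```text
t: 21.65
eef_pos: [0.507, -0.0232, 0.0248]
eef_rot: [[0.999, 0.049, -0.003], [0.049, -0.999, -0.01], [-0.003, 0.01, -1.0]]
wrist_force: [-1.6, -18.4, -4.4]
grip_width: 0.178
finger_force: 60.3
```

Repeat at the same depth, slightly more.

{"name": "jog_arm", "arguments": {
  "targets": [
    [0,0,0,0,-0.8,0,0.1],
    [0,0,0,0,-1.8,0,0.1],
    [0,0,0,0,-1.3,0,0.1],
    [0,0,0,0,-0.8,0,0.1],
    [0,0,0,0,-0.4,0,0.1],
    [0,0,0,0,-0.1,0,0.1],
    [0,0,0,0,0,0,0.1],
    [0,0,0,0,0.05,0,0.1]
  ]
}}

```text
t: 22.65
eef_pos: [0.5068, -0.023, 0.0248]
eef_rot: [[0.999, 0.048, -0.003], [0.048, -0.999, -0.011], [-0.004, 0.01, -1.0]]
wrist_force: [-1.9, -19.7, -3.9]
grip_width: 0.18
finger_force: 60.4
```

{"name": "jog_arm", "arguments": {
  "targets": [
    [0,0,0,0,-0.8,0,0.1],
    [0,0,0,0,-1.8,0,0.1],
    [0,0,0,0,-1.3,0,0.1],
    [0,0,0,0,-0.8,0,0.1],
    [0,0,0,0,-0.4,0,0.1],
    [0,0,0,0,-0.1,0,0.1],
    [0,0,0,0,0,0,0.1],
    [0,0,0,0,0.05,0,0.1]
  ]
}}

```text
t: 23.65
eef_pos: [0.5066, -0.0229, 0.0247]
eef_rot: [[0.999, 0.048, -0.004], [0.048, -0.999, -0.011], [-0.004, 0.011, -1.0]]
wrist_force: [-1.7, -20.8, -4.0]
grip_width: 0.179
finger_force: 60.4
```

{"name": "jog_arm", "arguments": {
  "targets": [
    [0,0,0,0,-0.8,0,0.1],
    [0,0,0,0,-1.8,0,0.1],
    [0,0,0,0,-1.3,0,0.1],
    [0,0,0,0,-0.8,0,0.1],
    [0,0,0,0,-0.4,0,0.1],
    [0,0,0,0,-0.1,0,0.1],
    [0,0,0,0,0,0,0.1],
    [0,0,0,0,0,0,0.1]
  ]
}}

```text
t: 24.65
eef_pos: [0.5067, -0.023, 0.0247]
eef_rot: [[0.999, 0.048, -0.004], [0.048, -0.999, -0.011], [-0.004, 0.011, -1.0]]
wrist_force: [-0.5, -20.9, -4.0]
grip_width: 0.176
finger_force: 60.4
```

{"name": "jog_arm", "arguments": {
  "targets": [
    [0,0,0,0,-1,0,0.1],
    [0,0,0,0,-4,0.5,0.1],
    [0,0,0,0,-9,2,0.1],
    [0,0,-4,0.1,-14.5,4,0.1],
    [0,0,-8,0.2,-20,4,0.1],
    [0,0,-12,0.3,-26,4,0.1],
    [0,0,-13.7,0.4,-31,4,0.1],
    [0,0,-13.7,0.5,-33.8,3,0.1]
  ]
}}

```text
t: 25.65
eef_pos: [0.5144, -0.3542, 0.0552]
eef_rot: [[0.984, -0.181, 0.002], [-0.181, -0.984, -0.001], [0.002, 0.001, -1.0]]
wrist_force: [0.3, 0.6, -4.9]
grip_width: 0.177
finger_force: 59.9
```

```bash
python3 - <<'E'
from h import *
f=grab_frame("top")["pixels"]
a=cv2.resize(f[160:260,150:270],None,fx=4,fy=4,interpolation=cv2.INTER_CUBIC)
b=cv2.resize(grab_frame("scene")["pixels"][170:270,220:320],None,fx=3,fy=4)
cv2.imwrite("pics/k.png",np.hstack([a,b]));s=get_state();print(s['eef_pos'],s['eef_rot'],s['wrist_force'])
E
```

```text
[ 0.51294106 -0.35501137  0.0538079 ] [[ 9.83219706e-01 -1.82425194e-01 -2.42393618e-04]
 [-1.82425348e-01 -9.83218432e-01 -1.58327932e-03]
 [ 5.05041643e-05  1.60093017e-03 -9.99998717e-01]] [-0.73815074  0.76894163 -5.23634483]
```

View pics/k.png

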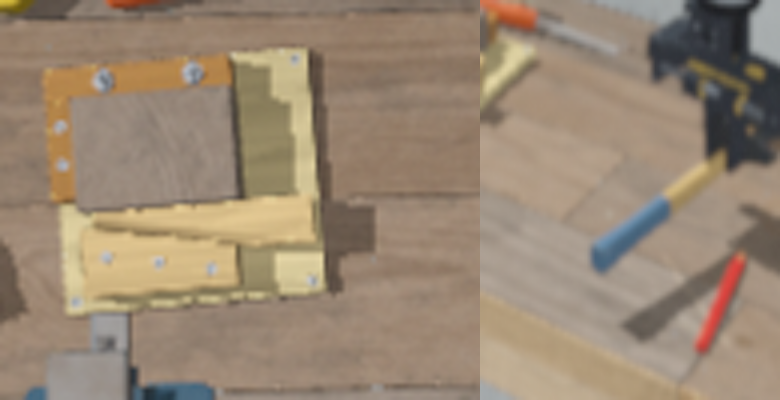

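The wedge is jammed with its butt at (315,220) near the base's edge, and the offcut is at the fence. Laying the hammer down.

{"name": "jog_arm", "arguments": {
  "targets": [
    [0,0,0,0,0.4,-1.5,0.1],
    [0,0,0,0,0.4,-3,0.1],
    [0,0,0,0,0.4,-4,0.1],
    [0,0,0,0,0.4,-4.4,0.1],
    [0,0,0,0,0.4,-4.6,0.1],
    [0,0,0,0,0.4,-4.7,0.1],
    [0,0,0,0,0.4,-4.7,0.1],
    [0,0,0,0,0.4,-4.7,0.1]
  ]
}}

```text
t: 26.75
eef_pos: [0.5137, -0.3481, 0.008]
eef_rot: [[0.984, -0.179, 0.0], [-0.179, -0.984, -0.0], [0.0, 0.0, -1.0]]
wrist_force: [-1.1, 0.6, -2.4]
grip_width: 0.177
finger_force: 59.9
```

{"name": "jog_arm", "arguments": {
  "targets": [
    [0,0,0,0,0,0,0.3],
    [0,0,0,0,0,0,0.55],
    [0,0,0,0,0,0,0.55],
    [0,0,0,0,0,0,0.55],
    [0,0,0,0,0,3,0.55],
    [0,0,0,0,0,8,0.55],
    [0,0,0,0,0,13,0.55],
    [0,0,0,-3,0,18,0.55]
  ]
}}

```text
t: 27.75
eef_pos: [0.4858, -0.3474, 0.1895]
eef_rot: [[0.984, -0.176, 0.003], [-0.176, -0.984, -0.001], [0.003, 0.0, -1.0]]
wrist_force: [0.4, -1.2, 0.0]
grip_width: 0.549
finger_force: 0.0
```

{"name": "jog_arm", "arguments": {
  "targets": [
    [0,0,0,-3,-3,2,0.55],
    [0,0,0,-6,-6,4,0.55],
    [0,0,0,-10,-9,4,0.55],
    [0,0,0,-13,-12,4,0.55],
    [0,0,0,-15,-15,4,0.55],
    [0,0,0,-15,-17,4,0.55],
    [0,0,0,-15,-17,4,0.55],
    [0,0,0,-15,-17,4,0.55]
  ]
}}

```text
t: 28.75
eef_pos: [0.3343, -0.5167, 0.2276]
eef_rot: [[0.984, -0.178, 0.0], [-0.178, -0.984, 0.001], [-0.0, -0.001, -1.0]]
wrist_force: [0.7, 0.4, -0.4]
grip_width: 0.548
finger_force: 0.0
```

```bash
python3 - <<'E'
from h import *
f=grab_frame("top")["pixels"]
cv2.imwrite("pics/z.png",cv2.resize(f[130:300,130:430],None,fx=2.6,fy=2.6,interpolation=cv2.INTER_CUBIC));print(get_state()['t'])
E
```

```text
28.8
```

View pics/z.png

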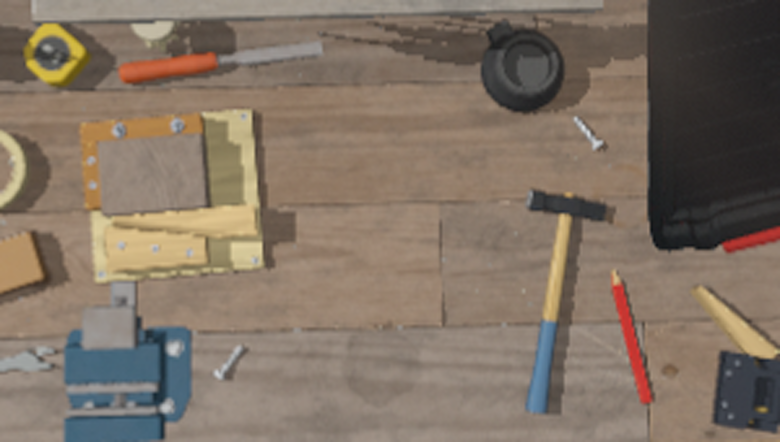

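The hammer lies flat at (555,300), the wedge is jammed at (180,222) with the offcut at the fence, and everything else is where it was.

```bash
python3 -c "
from rig import *
print(sign_off())"
```

```text
the job is handed in; nothing more can be done
None
```

The offcut is clamped against the fence: controlled taps drove the larger wedge in until it stopped, the last ones reading about 20 N. The hammer is back down flat where it lay, nothing else was moved, and I handed the job in at 28.8 s.

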